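Pack and hold a mending clamp

TASK

A mended piece of painted plaster sits on the sliding carriage of the clamp. First press the green zero button of the force readout fully down and let it come up again. One blue spacer already stands in the gap against the red sprung pad; stand more beside it, upright and square across the gap (24 mm thickness along the clamp, in line with the jaws), between it and the carriage, until the carriage can close on them; push the carriage by its yellow plate until the stack presses the red pad about halfway in (its travel is 12 mm, do not bottom it), and finish while still holding that push. Leave spare spacers where they stand, and do not disturb the cup, jar and camera.

Things in the scene. Friction and masses are not known exactly. Their poses are not given: they have to be found in the camera images.
- bed: aluminium clamp bed fixed to the bench, 70 mm (x) by 250 mm (y), 10 mm thick; origin at the centre of its underside on the bench, its upper face is 10 mm above that. Its y axis is the clamp line: the carriage is at the -y end and moves towards +y, the red pad is at the +y end. The jaws and the stack are centred on x = 0
- carriage: carriage sliding on the bed towards the bed's +y by at most 38 mm, where it meets a hard end stop; it starts fully back, has about 1 N of friction, no return spring, and stays where it is left. It carries a steel jaw 32 mm wide and 33 mm high above the bed, the plaster fragment behind it (50 mm wide, 42 mm high) and a yellow push plate at its back. Origin on the bed's upper face below the jaw's face; axes as the bed's
- carriage_face (a point): centre of the carriage's jaw face that looks along +y into the gap, 17 mm above the bed's upper face
- push_face (a point): on the outer (-y) face of the yellow push plate, at its centre line, 45 mm above the bed's upper face, 55 mm behind (-y of) the jaw face. The plate is 56 mm wide, 10 mm thick and reaches 67 mm above the bed's upper face; push here towards +y
- pad_face (a point): centre of the face of the red sprung pad (32 mm wide, 33 mm high above the bed) that looks along -y into the gap. The free gap between the two jaw faces differs from run to run, about 62 to 102 mm, so two or three spacers in all, that is one or two more than the one already there, are needed; the carriage's 38 mm of travel must take up what the spacers leave and still press the pad in
- pad (a joint): how far the red pad is pressed in towards +y: 0 free, 0.012 m bottomed; spring 1 N per mm, no preload
- zero (a joint): travel of the green zero button: 0 up, 0.006 m fully down (about 5 N); it springs back
- zero_top (a point): centre of the top of the green button, 28 mm across, on the white force readout box (110 by 80 by 34 mm); press straight down
- spacer0: blue spacer block with a white patch on top, all four alike: 36 mm (its x) by 24 mm (its y) by 52 mm tall (z), about 50 g; origin at the centre of its underside. It stands loose and upright on the cork mat
- spacer1: blue spacer block with a white patch on top, all four alike: 36 mm (its x) by 24 mm (its y) by 52 mm tall (z), about 50 g; origin at the centre of its underside. It stands loose and upright on the cork mat
- spacer2: blue spacer block with a white patch on top, all four alike: 36 mm (its x) by 24 mm (its y) by 52 mm tall (z), about 50 g; origin at the centre of its underside. It stands loose and upright on the cork mat
- spacer3: blue spacer block with a white patch on top, all four alike: 36 mm (its x) by 24 mm (its y) by 52 mm tall (z), about 50 g; origin at the centre of its underside. It starts loose and upright in the gap on the bed, its 24 mm thickness along the clamp, within 3 mm of the red pad
- mat: cork mat fixed on the bench, 200 mm (x) by 150 mm (y), 4 mm thick, on which the three other spacers stand; origin at the centre of its underside
- cup: paper cup, 74 mm across and 90 mm tall, a bystander; origin at the centre of its underside
- jar: amber jar with blue cap, 54 mm across and 75 mm tall, a bystander; origin at the centre of its underside
- camera: grey camera with a black lens, 120 mm wide, 93 mm tall, 85 mm deep with its lens, a bystander; origin at the centre of its underside
There are look-alikes about, which are no part of the job. Leave any pink look-alike of the spacer3 alone.

How it is judged:
By the outcome, as a careful person would: the job done as asked, in the order asked, and still so for the second after the job is handed in, while the arm keeps its last pose, push and grip.
It also fails if it takes over 64 s, if anything falls off the work surface, if the arm or the gripper's body presses on something with over 40 N, if the wrist force passes 120 N, or if a joint passes its speed limit or range.

ROBOT

A 6-joint arm with a two-finger parallel gripper is mounted at the origin on the work surface. World frame = base frame: x ahead of the robot, y to its left, z up, the work surface at z = 0. Lengths are in mm, angles in rad, forces in N, time in s.
With the tool pointing down it reaches from about 275 to 750 mm from the base axis. Payload 10.2 kg.
Tool frame: the origin (TCP) lies at the very end of the fingers, on their centre line; the grasp point (between the pads) lies 19 mm behind it; z points along the fingers, y is the line along which they close (so a half turn about z gives the same grasp; the last joint's range is limited). The gripper opens to 85 mm and grips with 20 to 120 N. Pads are 22 mm wide; open, the fingers measure 114 mm over their backs; the gripper's body (76 mm by 85 mm) begins 54 mm behind the grasp point. The pads swing forward as they close: fully open they stand 13 mm farther back than shut.
Start: joints at [-1.393, 0.313, 1.498, -0, 1.331, -0.223], TCP at [204.819, -483.405, 209.194] pointing down, gripper open.
Joint ranges: [-2.94, 2.94], [-0.97, 2.17], [0.19, 2.56], [-1.23, 4.37], [0.02, 3.11], [-2.88, 2.88]. Speed limits (rad/s): [2.39, 2.39, 3.01, 3.14, 3.14, 3.14].

INTERFACE

Orientations are given as a unit quaternion [w, x, y, z].
In Python, from rig import ctrl, optics gives the robot as it stands. The module is installed in compiled form; this text tells all that it offers.
- The arm moves only by the shell command python3 -m handwheel 'ROWS' [FORCE]. ROWS is JSON, a list that holds one entry, the list of rows, each a list of 5 numbers: the gripper command: -1 is fully open, 1 is shut, values between are in proportion, then the shift along the world's x, y, z in units of 50 mm (1.0 is 50 mm), then the turn about the world's z in units of 8 degrees (1.0 is 8 degrees). In form: [[[gripper, tx, ty, tz, twist], ...]]. A call has 1 to 10 rows; each row shifts and turns the commanded pose from where the row before left it; what a row does not reach is not made up. A row lasts 1/10 s, in which the tool goes at most 50 mm and 8.59 degrees, less where a joint would pass 70% of its speed; a pose out of reach is approached as far as the arm can. A call is refused whole if a number of a shift passes 1 or a number of a turn 1, either way. A call with a gripper value outside its range is refused whole. The fingers move at their own pace and stop on an object; FORCE is the grip in N (left out, the last holds). Time passes only in rows, so rows that do not move let the fingers close. It gives the time, the measured TCP pose, the force, the opening and the grip force at its end, in the units of the state.
- ctrl.sense(): the state, without advancing time (a new reading comes with each control period).
- optics.capture(name): name is "scene" or "top"; returns a dict with "img" (384x512x3 uint8, blue, green, red), "K" (3x3 intrinsics, pixels), "dist_coeffs" ([k1, k2, p1, p2, k3] as OpenCV has them; the pictures are not rectified), "R" (3x3) and "t" (3): a world point X has camera coordinates R X + t. Camera axes: x right, y down, z forward; pixel columns grow to the right and rows downward; lengths in mm; the calibration is good to about 2 mm. A picture is of the moment at which its call begins. There is no depth.
- ctrl.finish_job(): hands the job in; it is judged then, once.
The state is a dict: "time_s": time; "joints": joint angles; "dq": joint speeds; "tau": joint torques, N m; "eef_pos": TCP position; "ee_rot": TCP orientation; "force": force on the tool from outside, world axes, zero at the start; "wrist_torque": the same for the moment, N m; "grip_width": opening from 0.0 (shut) to 1.0 (fully open); "grip_force": force on a finger pad.
Only numpy, scipy, OpenCV 4.12 (cv2) and the standard library are available. Lean on these libraries where they do the work, as an engineer would, in place of code of your own. Each camera call takes 0.05 s, during which the arm holds its last target. There are 200 camera calls.

## Working session

There is one attempt and no reset: what is moved stays moved. The work goes in short steps, Python scripts to look and compute and a shell command to move; the robot and the scene stay as the last step left them, time stands still between calls to the robot, and variables do not carry over. Pictures are saved under pics/ and viewed, at most 10 in all, crops included, and the job is handed in when it is done.

```bash
mkdir -p pics
cat > h.py <<'E'
import numpy as np, cv2
from rig import ctrl, optics
def cap(n,save=None):
    c=optics.capture(n)
    if save: cv2.imwrite('pics/'+save,c['img'])
    return c
def ray(c,p,z):
    u=cv2.undistortPoints(np.array([[p]],float),np.array(c['K'],float),np.array(c['dist_coeffs'],float))[0,0]
    R=np.array(c['R']);t=np.array(c['t']);o=-R.T@t;d=R.T@np.array([u[0],u[1],1.])
    return o+d*(z-o[2])/d[2]
def proj(c,X):
    R=np.array(c['R'],float)
    return cv2.projectPoints(np.array(X,float).reshape(-1,3),cv2.Rodrigues(R)[0],np.array(c['t'],float),np.array(c['K'],float),np.array(c['dist_coeffs'],float))[0][:,0]
E
python3 - <<'E'
from h import *
for n in ('scene','top'):
    c=cap(n,n+'0.png'); R=np.array(c['R']); print(n,-R.T@np.array(c['t']),R[2],c['K'][0][0])
s=ctrl.sense(); print(s)
E
```

```text
scene [1252.64420577  -82.63278647  551.3547413 ] [-0.79259667  0.12266538 -0.59728027] 389.9088758335274
top [477.96472911   6.01979082 907.39232196] [ 0.12697249 -0.01834649 -0.99173655] 386.8662313135503
{'time_s': 0.1, 'joints': array([-1.39337780e+00,  3.13405792e-01,  1.49832413e+00, -4.13581218e-05,
        1.33097199e+00, -2.23388150e-01]), 'dq': array([ 0.00038919, -0.00253702, -0.00285985,  0.00033976,  0.00054114,
        0.00099652]), 'tau': array([ 1.87837730e-03, -4.12902188e+01, -2.60141283e+01, -2.17443376e-04,
        3.04028348e-03,  1.30412741e-05]), 'eef_pos': array([ 204.7761275 , -483.16161605,  208.70022102]), 'ee_rot': array([-5.54940591e-04,  9.79985236e-01,  1.99069407e-01, -7.33234780e-06]), 'force': array([-0.00329665,  1.09072077, -0.06977534]), 'wrist_torque': array([0.01155237, 0.04344004, 0.04934671]), 'grip_force': 0.0, 'grip_width': 0.9993994771460212}
```

View pics/top0.png

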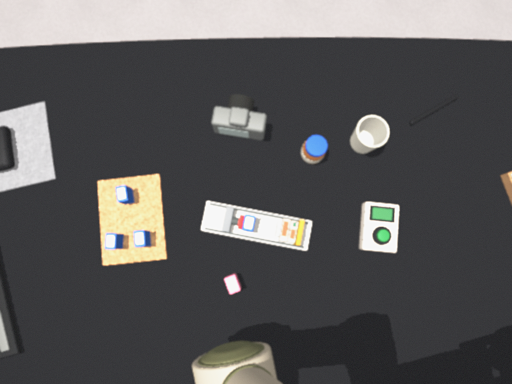

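View pics/scene0.png

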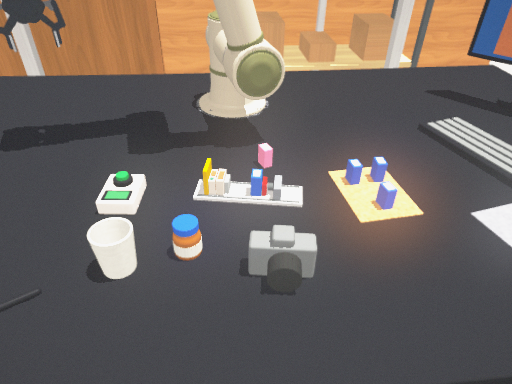

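The top view shows candidates for the wanted spacers: blue blocks at (124,194), (114,241) and (141,239) on the mat. spacer3 is in the gap at (249,223), the pink look-alike is at (232,284), and the blue cap of the jar is at (316,146). The wanted ones are the blue ones with a white patch on the cork. The green button is at (383,236), apart from the green display at (382,214). The yellow plate is at (300,233) and the red pad at (240,223).

Run:
```python
from h import *
c=cap('top'); im=c['img']; 
a=cv2.resize(im[185:260,195:320],None,fx=6,fy=6,interpolation=cv2.INTER_CUBIC)[:,:750]
b=cv2.resize(im[175:265,95:170],None,fx=4,fy=4,interpolation=cv2.INTER_CUBIC)[:150*4]
cv2.imwrite('pics/clampcrop.png',a); cv2.imwrite('pics/matcrop.png',b)
hsv=cv2.cvtColor(im,cv2.COLOR_BGR2HSV)
H,S,V=[hsv[...,i].astype(int) for i in range(3)]
masks={'blue':(H>100)&(H<130)&(S>110)&(V>60),'green':(H>50)&(H<80)&(S>120)&(V>60),'yellow':(H>20)&(H<32)&(S>150)&(V>110),'red':((H<6)|(H>170))&(S>150)&(V>80),'orange':(H>8)&(H<25)&(S>90)&(V>120)}
for k,m in masks.items():
    n,l,st,ce=cv2.connectedComponentsWithStats(m.astype(np.uint8))
    for i in range(1,n):
        if st[i,4]>15:
            p=np.argwhere(l==i)[:,::-1].astype(np.float32); print(k,st[i],ce[i].round(1),[np.round(x,1) for x in cv2.minAreaRect(p)])
```

```text
blue [306 134  22  23 405] [316.4 144.7] [array([316.5, 145. ]), array([22., 21.]), np.float64(90.0)]
blue [119 186  14  17 108] [128.  195.9] [array([127.6, 195.7]), array([12.1, 16.2]), np.float64(21.8)]
blue [140 231  10  15  84] [146.1 238.3] [array([144.5, 238. ]), array([14.,  9.]), np.float64(90.0)]
blue [114 234   9  14  96] [118.1 240.8] [array([118. , 240.5]), array([13.,  8.]), np.float64(90.0)]
green [377 229  13  13 131] [383.  235.1] [array([383., 235.]), array([12.7, 11.3]), np.float64(45.0)]
yellow [296 222   5  23  31] [297.7 234.8] [array([297.9, 233. ]), array([ 2.3, 22.3]), np.float64(5.4)]
orange [303 143  20  18  73] [309.6 154.6] [array([310.2, 153.7]), array([23. , 10.2]), np.float64(35.8)]
orange [501 171  11  32 189] [507.5 183.7] [array([506. , 186.5]), array([31., 10.]), np.float64(90.0)]
orange [101 173  66  93 290] [145.6 236.6] [array([130.7, 219.2]), array([87.8, 65.3]), np.float64(85.3)]
orange [ 97 174  59  20 133] [121.8 179.1] [array([124.6, 178.8]), array([12.5, 61. ]), np.float64(73.9)]
orange [127 187  14  20 104] [135.5 197. ] [array([135.2, 197.6]), array([10.4, 20.2]), np.float64(21.8)]
orange [ 98 195   4  48  77] [ 99.5 219.5] [array([ 99.5, 218.5]), array([47.1,  2. ]), np.float64(86.3)]
orange [282 222   6  14  46] [284.6 228.3] [array([284.5, 228.4]), array([ 3.5, 13.2]), np.float64(9.5)]
orange [144 227  14  21 105] [153.2 237.9] [array([151.2, 237.1]), array([11.8, 21.3]), np.float64(7.1)]
orange [291 230   4   8  24] [292.4 233.6] [array([292.5, 233.5]), array([7., 3.]), np.float64(90.0)]
orange [294 230   7  16  25] [296.6 239.8] [array([297. , 237.5]), array([15.,  6.]), np.float64(90.0)]
orange [119 232  11  18  92] [125.6 241.5] [array([124.2, 240.6]), array([ 9. , 17.5]), np.float64(4.8)]
```

View pics/clampcrop.png

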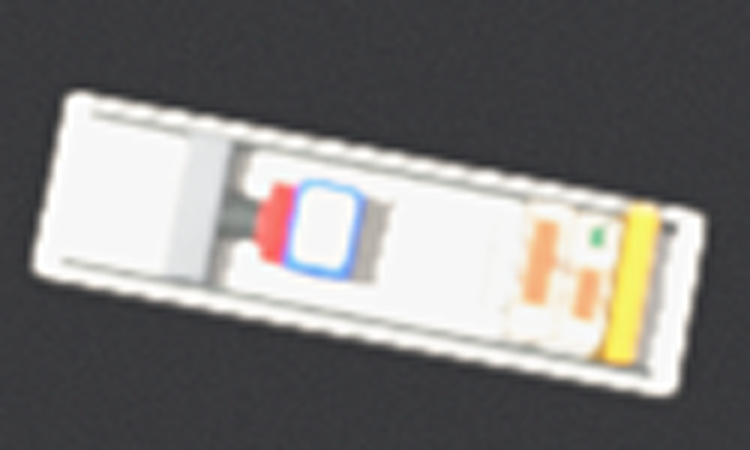

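View pics/matcrop.png

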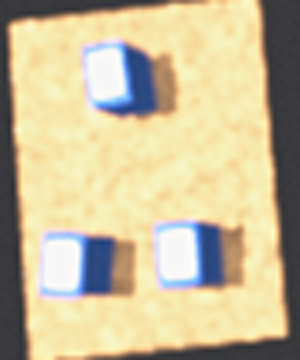

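The crops show spacer3 at about (249,223), against the red pad and square to the bed. The yellow plate's top is at about (300,232). Each mat spacer has a clean white patch, at (122,194), (110,241) and (139,238); the pink block is elsewhere.

```bash
cat > meas.py <<'E'
from h import *
def rect3(c,mask_full,z,off,s):
    pts=[]
    cs,_=cv2.findContours(mask_full,cv2.RETR_EXTERNAL,cv2.CHAIN_APPROX_NONE)
    k=max(cs,key=cv2.contourArea)[:,0]
    w=np.array([ray(c,((p[0]+.5)/s-.5+off[0],(p[1]+.5)/s-.5+off[1]),z)[:2] for p in k],np.float32)
    return cv2.minAreaRect(w)
def up(im,x0,x1,y0,y1,s=8): return cv2.resize(im[y0:y1,x0:x1],None,fx=s,fy=s,interpolation=cv2.INTER_CUBIC)
E
python3 - <<'E'
from meas import *
c=cap('top'); im=c['img']
def show(n,r): print(n,np.round(r[0],1),np.round(r[1],1),round(r[2],1))
for n,(u,v),z in [('A',(122,194),56),('B',(110.5,241),56),('C',(139,238),56),('S3',(249,223),62)]:
    x0,y0=int(u)-13,int(v)-13; a=up(im,x0,x0+27,y0,y0+27)
    h=cv2.cvtColor(a,cv2.COLOR_BGR2HSV)
    m=((h[...,1]<60)&(h[...,2]>190)).astype(np.uint8)
    n_,l=cv2.connectedComponents(m); q=l[int((v-y0)*8),int((u-x0)*8)]
    show(n,rect3(c,(l==q).astype(np.uint8),z,(x0,y0),8))
a=up(im,285,315,210,255);h=cv2.cvtColor(a,cv2.COLOR_BGR2HSV)
m=((h[...,0]>20)&(h[...,0]<32)&(h[...,1]>110)&(h[...,2]>140)).astype(np.uint8)
show('yel z77',rect3(c,m,77,(285,210),8))
a=up(im,370,396,222,248);h=cv2.cvtColor(a,cv2.COLOR_BGR2HSV)
m=((h[...,0]>45)&(h[...,0]<85)&(h[...,1]>90)).astype(np.uint8)
for z in (34,44,50): show('btn %d'%z,rect3(c,m,z,(370,222),8))
a=up(im,228,250,210,236);h=cv2.cvtColor(a,cv2.COLOR_BGR2HSV)
m=(((h[...,0]>172)|(h[...,0]<6))&(h[...,1]>110)&(h[...,2]>120)).astype(np.uint8)
show('red z43',rect3(c,m,43,(228,210),8))
# bed outer corners
q=np.array([(72,95),(705,212),(680,395),(35,275)])/6-.42+(195,185)
B=np.array([ray(c,p,10)[:2] for p in q]);print(B.round(1),B.mean(0),[np.linalg.norm(B[i]-B[i-1]) for i in range(4)])
d=(B[0]+B[3]-B[1]-B[2]);print('bed +y dir deg',np.degrees(np.arctan2(d[1],d[0])))
# scene button: green blob
s=cap('scene');h=cv2.cvtColor(s['img'],cv2.COLOR_BGR2HSV)
m=((h[...,0]>45)&(h[...,0]<85)&(h[...,1]>120)&(h[...,2]>60)).astype(np.uint8)
n,l,st,ce=cv2.connectedComponentsWithStats(m);print([(st[i],ce[i]) for i in range(1,n) if st[i,4]>20])
for z in (34,40,46,52):
   X=ray(c,(383,235.1),z); print(z,X.round(1),proj(s,X))
cv2.imwrite('pics/btn.png',np.hstack([cv2.resize(s['img'][160:220,90:155],None,fx=6,fy=6,interpolation=cv2.INTER_CUBIC),cv2.resize(c['img'][200:260,350:410],None,fx=6,fy=6,interpolation=cv2.INTER_CUBIC)]))
E
```

```text
A [594.8 302.8] [27.8 50.1] 88.7
B [492.  323.5] [29.9 41.4] 86.4
C [497.6 262. ] [32.1 41.5] 89.5
S3 [526.2  17.4] [21.2 28.9] 77.7
yel z77 [500.9 -91.6] [12.  54.2] 77.0
btn 34 [ 490.4 -287.5] [31.  31.4] 3.4
btn 44 [ 490.3 -284.2] [30.6 31.1] 3.4
btn 50 [ 490.2 -282.2] [30.4 30.8] 3.4
red z43 [529.2  36.5] [10.1 28.1] 78.0
[[ 582.5  114.4]
 [ 531.  -130.3]
 [ 460.8 -117.8]
 [ 513.   129.3]] [521.79690311  -1.118812  ] [np.float64(71.07228882799555), np.float64(250.09094073827316), np.float64(71.26161984537244), np.float64(252.5889043222311)]
bed +y dir deg 78.09635530107796
[(array([116, 171,  13,  10, 110], dtype=int32), array([121.84545455, 175.41818182])), (array([105, 191,  23,   7, 121], dtype=int32), array([115.58677686, 194.32231405]))]
34 [ 490.5 -288.    34. ] [[120.84791098 181.46722144]]
40 [ 490.5 -286.    40. ] [[121.27392823 179.21691535]]
46 [ 490.4 -284.    46. ] [[121.70273252 176.94995273]]
52 [ 490.3 -282.    52. ] [[122.13435415 174.66613029]]
```

View pics/btn.png

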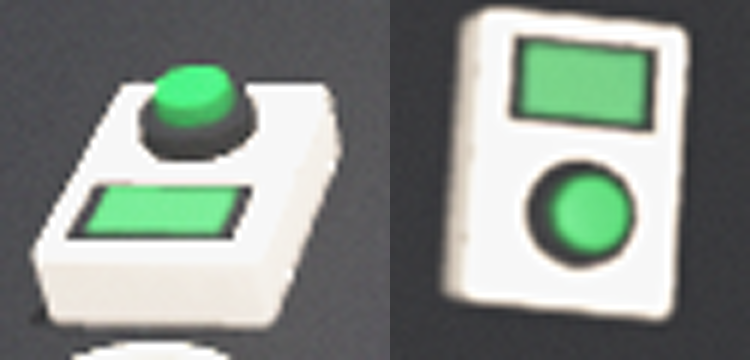

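Button top is at about (490,-283,52). The gap is about 76 mm by plate and pad, so two spacers in all need 28 + 6 = 34 mm of the 38 mm travel, and one more spacer is enough. Moving above the button while refining the measurement of mat spacer C.

```bash
python3 -m handwheel '[[[1,0.6,0.42,0,0.7],[1,0.6,0.42,0,0.7],[1,0.6,0.42,0,0.7],[1,0.6,0.42,0,0.7],[1,0.6,0.42,0,0.7],[1,0.6,0.42,0,0.7],[1,0.6,0.42,0,0.7],[1,0.6,0.42,0,0.7],[1,0.6,0.42,0,0.7],[1,0.3,0.22,0,0.5]]]' 40
python3 -m handwheel '[[[1,0,0,-0.7,0],[1,0,0,-0.7,0],[1,0,0,-0.7,0],[1,0,0,-0.5,0],[1,0,0,0,0],[1,0,0,0,0]]]'
python3 - <<'E'
from meas import *
s=ctrl.sense();print(s['eef_pos'],s['ee_rot'],s['force'])
c=cap('top'); im=c['img']
for n,(u,v) in [('A',(121.6,193.4)),('B',(110.6,240.9)),('C',(139.4,238.1))]:
    x0,y0=int(u)-13,int(v)-13; a=up(im,x0,x0+27,y0,y0+27).astype(int)
    m=((a[...,0]>190)&(a[...,0]-a[...,2]>-25)&(a[...,2]>150)).astype(np.uint8)
    n_,l=cv2.connectedComponents(m); q=l[int((v-y0)*8),int((u-x0)*8)]
    r=rect3(c,(l==q).astype(np.uint8),56,(x0,y0),8); print(n,r)
E
```

```text
time_s: 1.25
eef_pos: [491.6, -281.5, 209.0]
ee_rot: [-0.0, 0.779, 0.627, 0.0]
force: [0.5, -0.5, -0.1]
grip_width: 0.002
grip_force: 0.0
time_s: 1.85
eef_pos: [490.1, -283.7, 80.0]
ee_rot: [0.0, 0.781, 0.625, 0.0]
force: [0.1, 0.3, 1.1]
grip_width: -0.0
grip_force: 0.0
[ 490.09319403 -283.6715888    79.96569061] [2.63338823e-04 7.80624610e-01 6.25000119e-01 3.38352950e-05] [0.0558881  0.31754277 1.12875901]
A ((597.7980346679688, 300.74493408203125), (38.53110885620117, 25.075605392456055), 7.514769077301025)
B ((492.5826416015625, 323.6302795410156), (25.051862716674805, 37.69782638549805), 86.92512512207031)
C ((497.1635437011719, 259.9576110839844), (38.3183708190918, 24.795467376708984), 0.609766960144043)
```

```bash
python3 -m handwheel '[[[1,0,0,-0.3,0],[1,0,0,-0.14,0],[1,0,0,-0.06,0],[1,0,0,0,0],[1,0,0,0,0]]]'
python3 -m handwheel '[[[1,0,0,-0.04,0],[1,0,0,-0.04,0],[1,0,0,0,0],[1,0,0,0,0]]]'
python3 -m handwheel '[[[1,0,0,-0.04,0],[1,0,0,0,0],[1,0,0,0,0]]]'
```

```text
time_s: 2.4
eef_pos: [490.1, -283.7, 54.9]
ee_rot: [0.001, 0.781, 0.625, 0.0]
force: [-0.3, -0.1, 0.5]
grip_width: 0.001
grip_force: 0.0
time_s: 2.8
eef_pos: [489.8, -283.4, 50.2]
ee_rot: [-0.0, 0.781, 0.625, -0.0]
force: [0.3, -0.1, -0.1]
grip_width: -0.001
grip_force: 0.0
time_s: 3.1
eef_pos: [489.8, -283.4, 48.1]
ee_rot: [-0.0, 0.781, 0.625, -0.0]
force: [-0.5, 0.3, 0.5]
grip_width: -0.001
grip_force: 0.0
```

```bash
python3 -m handwheel '[[[1,0,0,-0.04,0],[1,0,0,0,0],[1,0,0,0,0]]]' | grep -E "pos|force: \["
python3 -m handwheel '[[[1,0,0,-0.04,0],[1,0,0,0,0],[1,0,0,0,0]]]'| grep -E "pos|force: \["
python3 -m handwheel '[[[1,0,0,-0.04,0],[1,0,0,0,0],[1,0,0,0,0]]]'| grep -E "pos|force: \["
```

```text
eef_pos: [489.8, -283.4, 46.1]
force: [0.2, 0.0, 0.6]
eef_pos: [489.8, -283.4, 44.1]
force: [0.7, 0.2, -0.0]
eef_pos: [489.8, -283.4, 42.1]
force: [0.2, -0.5, -0.1]
```

Run:
```python
from h import *
s=cap('scene');c=cap('top');p=ctrl.sense()['eef_pos'];print(proj(s,p),proj(c,p))
cv2.imwrite('pics/btn2.png',np.hstack([cv2.resize(s['img'][140:220,85:165],None,fx=5,fy=5,interpolation=cv2.INTER_CUBIC),cv2.resize(c['img'][190:270,340:420],None,fx=5,fy=5,interpolation=cv2.INTER_CUBIC)]))
```

```text
[[122.32803679 178.19136793]] [[382.21251053 235.38103983]]
```

View pics/btn2.png

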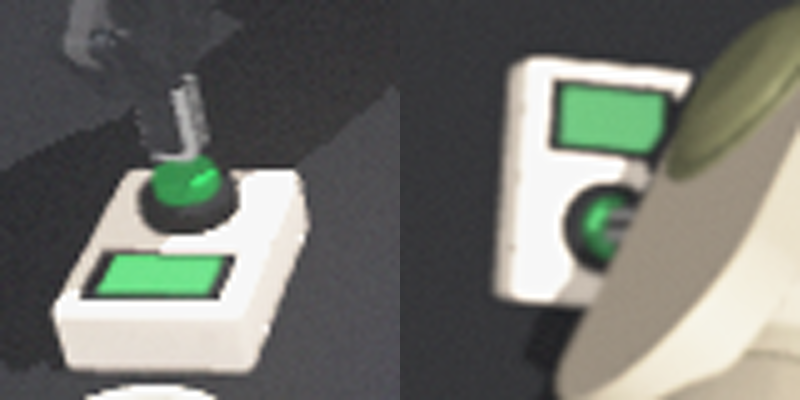

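The picture shows the shut fingertips at the button top (scene about (121,172)) with the button apparently still up and no force yet. Continuing down in small steps.

```bash
python3 -m handwheel '[[[1,0,0,-0.04,0],[1,0,0,0,0],[1,0,0,0,0]]]' | grep -E "pos|force: \["
python3 -m handwheel '[[[1,0,0,-0.04,0],[1,0,0,0,0],[1,0,0,0,0]]]'| grep -E "pos|force: \["
python3 -m handwheel '[[[1,0,0,-0.04,0],[1,0,0,0,0],[1,0,0,0,0]]]'| grep -E "pos|force: \["
```

```text
eef_pos: [489.8, -283.4, 40.1]
force: [-0.2, 0.7, -0.2]
eef_pos: [489.8, -283.4, 38.1]
force: [0.6, 0.0, 0.8]
eef_pos: [489.8, -283.4, 36.1]
force: [0.7, -0.6, -0.2]
```

Run:
```python
from h import *
s=cap('scene');c=cap('top')
h=cv2.cvtColor(s['img'],cv2.COLOR_BGR2HSV)
m=((h[...,0]>45)&(h[...,0]<85)&(h[...,1]>120)&(h[...,2]>60)).astype(np.uint8)
n,l,st,ce=cv2.connectedComponentsWithStats(m);print([(st[i],ce[i]) for i in range(1,n) if st[i,4]>20])
print(ctrl.sense()['tau'],ctrl.sense()['force'])
cv2.imwrite('pics/btn3.png',np.hstack([cv2.resize(s['img'][140:200,90:150],None,fx=6,fy=6,interpolation=cv2.INTER_CUBIC),cv2.resize(c['img'][205:265,350:410],None,fx=6,fy=6,interpolation=cv2.INTER_CUBIC)]))
```

```text
[(array([116, 172,  13,   9,  74], dtype=int32), array([122.14864865, 176.81081081])), (array([105, 191,  24,   7, 139], dtype=int32), array([116.36690647, 194.26618705]))]
[-1.06286887e-03 -4.88171375e+01 -2.13221008e+01 -2.37552495e-04
  7.20074568e-04  3.25891915e-05] [ 0.42204094 -0.04090771  0.55460731]
```

View pics/btn3.png

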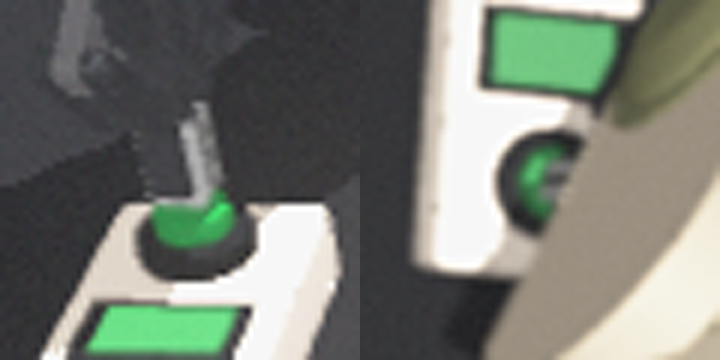

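The fingertips now cover the button top (scene about (122,174)) and the force is still nil, so the true tips ride higher than I reckoned from TCP. Going on gently.

```bash
python3 -m handwheel '[[[1,0,0,-0.04,0],[1,0,0,0,0],[1,0,0,0,0]]]' | grep -E "pos|force: \["
python3 -m handwheel '[[[1,0,0,-0.04,0],[1,0,0,0,0],[1,0,0,0,0]]]'| grep -E "pos|force: \["
```

```text
eef_pos: [489.8, -283.4, 34.1]
force: [-0.1, -0.4, 0.1]
eef_pos: [489.9, -283.5, 32.3]
force: [-0.9, 0.0, 2.9]
```

```bash
python3 -m handwheel '[[[1,0,0,-0.04,0],[1,0,0,0,0],[1,0,0,0,0]]]' | grep -E "pos|force: \["
python3 -m handwheel '[[[1,0,0,-0.04,0],[1,0,0,0,0],[1,0,0,0,0]]]'| grep -E "pos|force: \["
python3 -m handwheel '[[[1,0,0,-0.04,0],[1,0,0,0,0],[1,0,0,0,0]]]'| grep -E "pos|force: \["
```

```text
eef_pos: [489.9, -283.5, 30.3]
force: [-0.2, 0.9, 3.5]
eef_pos: [489.9, -283.5, 28.3]
force: [0.0, -0.0, 4.5]
eef_pos: [490.0, -283.6, 27.7]
force: [-4.3, 3.7, 17.4]
```

Button bottomed (17 N against about 5 N for the spring). Rising, then crossing to spacer C with the gripper open.

```bash
python3 -m handwheel '[[[1,0,0,0.1,0],[1,0,0,0.3,0],[1,0,0,0.6,0],[1,0,0,0.6,0],[1,0,0,0.6,0],[-1,0,0,0,0]]]' 
python3 -m handwheel '[[[-1,0,0.68,0,0.2],[-1,0,0.68,0,0.2],[-1,0,0.68,0,0.2],[-1,0,0.68,0,0.2],[-1,0,0.68,0,0.2],[-1,0,0.68,0,0.2],[-1,0,0.68,0,0.2],[-1,0,0.68,0,0.2]]]' >/dev/null
python3 -m handwheel '[[[-1,0,0.68,0,0],[-1,0,0.68,0,0],[-1,0,0.68,0,0],[-1,0,0.68,0,0],[-1,0,0.68,0,0],[-1,0,0.68,0,0],[-1,0.14,0.68,0,0],[-1,0,0.68,0,0],[-1,0,0,0,0],[-1,0,0,0,0]]]'
python3 - <<'E'
from h import *
s=cap('scene')
h=cv2.cvtColor(s['img'],cv2.COLOR_BGR2HSV)
m=((h[...,0]>45)&(h[...,0]<85)&(h[...,1]>120)&(h[...,2]>60)).astype(np.uint8)
n,l,st,ce=cv2.connectedComponentsWithStats(m);print([(st[i],ce[i]) for i in range(1,n) if st[i,4]>20])
p=ctrl.sense()['eef_pos'];print(p,proj(s,p))
E
```

```text
time_s: 7.2
eef_pos: [491.0, -284.4, 139.7]
ee_rot: [0.003, 0.781, 0.625, 0.001]
force: [-1.0, -0.1, -0.3]
grip_width: 0.158
grip_force: 0.0
time_s: 9.0
eef_pos: [496.2, 260.7, 135.0]
ee_rot: [-0.0, 0.706, 0.709, -0.001]
force: [0.0, -0.9, -0.1]
grip_width: 1.0
grip_force: 0.0
[(array([116, 171,  13,  10, 109], dtype=int32), array([121.83486239, 175.37614679])), (array([105, 191,  23,   7, 134], dtype=int32), array([116.1119403 , 194.28358209]))]
[496.39189343 260.09281906 135.26414414] [[361.43954657 132.36040247]]
```

Button is up again (scene centroid back at 175.4). Descending partway around C and looking.

```bash
python3 -m handwheel '[[[-1,0,0,-0.6,0],[-1,0,0,-0.6,0],[-1,0,0,-0.6,0],[-1,0,0,-0.3,0],[-1,0,0,0,0],[-1,0,0,0,0]]]'|grep -E "pos|force: \["
python3 - <<'E'
from h import *
s=cap('scene');p=ctrl.sense()['eef_pos'];print(p,proj(s,p),proj(s,[497,260,56]))
cv2.imwrite('pics/grasp.png',cv2.resize(s['img'][110:220,310:430],None,fx=5,fy=5,interpolation=cv2.INTER_CUBIC))
E
```

```text
eef_pos: [497.2, 259.9, 31.7]
force: [-0.0, -0.2, 0.2]
[497.512852   260.18802301  32.20787001] [[354.06440642 170.50897447]] [[355.5734387  162.09706941]]
```

View pics/grasp.png

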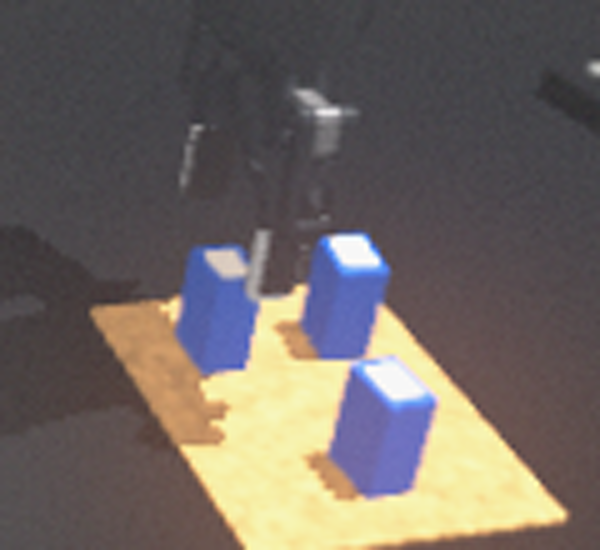

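Run:
```python
from h import *
s=cap('scene');c=cap('top')
for z in (45,55,63,70): print(z,proj(s,[[455,260,z],[539,260,z]]).round(1).tolist(),proj(c,[[455,260,z],[539,260,z]]).round(1).tolist())
cv2.imwrite('pics/grasp2.png',cv2.resize(c['img'][175:275,90:190],None,fx=6,fy=6,interpolation=cv2.INTER_CUBIC))
```

```text
45 [[349.3, 156.9], [360.7, 175.7]] [[139.7, 257.3], [140.0, 219.4]]
55 [[350.0, 153.4], [361.4, 172.1]] [[138.4, 257.5], [138.7, 219.1]]
63 [[350.5, 150.6], [362.1, 169.2]] [[137.3, 257.6], [137.6, 218.9]]
70 [[351.0, 148.2], [362.6, 166.7]] [[136.3, 257.7], [136.7, 218.7]]
```

View pics/grasp2.png

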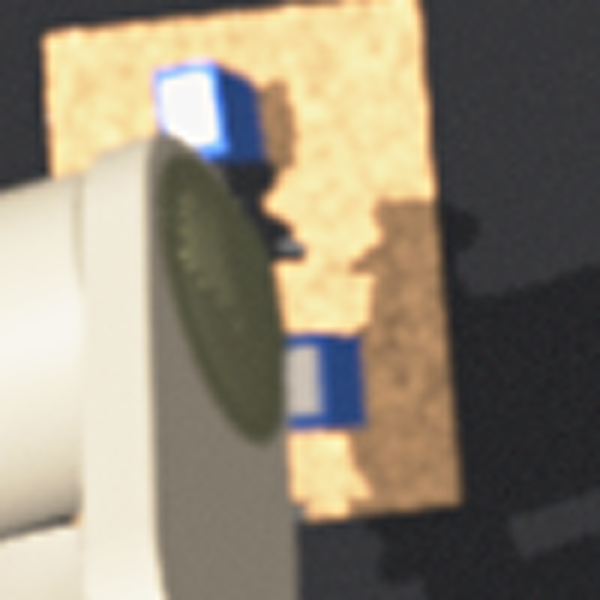

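The top view shows the finger at (137,216), with C under the gripper and the fingers straddling it along x; tips are about z 65. So the true tips are about 19 mm (shut) to 32 mm (open) above the reported TCP. Descending 32 mm and closing.

```bash
python3 -m handwheel '[[[-1,0,0,-0.3,0],[-1,0,0,-0.24,0],[-1,0,0,-0.1,0],[-1,0,0,0,0]]]'|grep -E "pos|force: \["
python3 -m handwheel '[[[1,0,0,0,0],[1,0,0,0,0],[1,0,0,0,0],[1,0,0,0,0],[1,0,0,0,0],[1,0,0,0,0],[1,0,0,0,0]]]' 40
python3 -m handwheel '[[[1,0,0,0.1,0],[1,0,0,0.3,0],[1,0,0,0.6,0],[1,0,0,0.6,0],[1,0,0,0.4,0],[1,0,0,0,0],[1,0,0,0,0]]]'
```

```text
eef_pos: [496.5, 260.5, -1.3]
force: [0.8, 0.9, 0.3]
time_s: 10.9
eef_pos: [497.1, 260.7, -0.3]
ee_rot: [0.0, 0.706, 0.708, 0.0]
force: [-0.9, -0.4, 6.3]
grip_width: 0.427
grip_force: 39.8
time_s: 11.6
eef_pos: [496.5, 260.5, 98.6]
ee_rot: [-0.0, 0.706, 0.708, -0.0]
force: [-1.1, -0.4, -1.9]
grip_width: 0.42
grip_force: 39.5
```

Held (width 36 mm). Moving above the gap, turned to the bed's yaw.

```bash
python3 -m handwheel '[[[1,0.055,-0.65,0,-0.19],[1,0.055,-0.65,0,-0.19],[1,0.055,-0.65,0,-0.19],[1,0.055,-0.65,0,-0.19],[1,0.055,-0.65,0,-0.19],[1,0.055,-0.65,0,-0.19],[1,0.055,-0.65,0,-0.19],[1,0.055,-0.65,0,-0.19],[1,0.03,-0.2,0,-0.02],[1,0,0,0,0]]]'|grep -E "pos|rot"
python3 -m handwheel '[[[1,0,0,-0.35,0],[1,0,0,-0.1,0],[1,0,0,0,0],[1,0,0,0,0]]]'
python3 - <<'E'
from meas import *
s=cap('scene');p=ctrl.sense()['eef_pos'];print(p)
def box(cx,cy,yaw,z0):
    a=np.radians(yaw);ex=np.array([np.cos(a),np.sin(a)]);ey=np.array([-ex[1],ex[0]])
    return [[*(np.array([cx,cy])+i*18*ex+j*12*ey),z] for i in(-1,1) for j in(-1,1) for z in(z0,z0+52)]
for n,b in (('held',box(p[0],p[1]-.5,-12,p[2]+4.3)),('S3',box(526.2,17.4,-12,10))):
    q=proj(s,b);print(n,q.min(0).round(1),q.max(0).round(1))
h=cv2.cvtColor(s['img'],cv2.COLOR_BGR2HSV)
m=((h[...,0]>100)&(h[...,0]<130)&(h[...,1]>110)&(h[...,2]>50)).astype(np.uint8)
n,l,st,ce=cv2.connectedComponentsWithStats(m)
print([st[i].tolist() for i in range(1,n) if st[i,4]>20])
cv2.imwrite('pics/held.png',cv2.resize(s['img'][110:220,190:310],None,fx=5,fy=5,interpolation=cv2.INTER_CUBIC))
E
```

```text
eef_pos: [519.8, -10.2, 98.0]
ee_rot: [-0.001, 0.779, 0.628, -0.001]
time_s: 13.0
eef_pos: [520.4, -8.7, 76.9]
ee_rot: [-0.0, 0.778, 0.629, 0.0]
force: [1.1, 0.7, -0.5]
grip_width: 0.423
grip_force: 39.5
[520.5283382   -8.92964384  77.13951706]
held [238.  139.6] [250.9 169.2]
S3 [250.5 167.8] [262.6 195.9]
[[472, 0, 40, 61, 1266], [374, 157, 14, 13, 55], [238, 160, 12, 9, 60], [251, 168, 12, 28, 235], [381, 184, 16, 8, 22], [171, 214, 28, 23, 511]]
```

The held spacer is where predicted (scene columns 238–250), S3 at 251–262, leaving about 3 mm clearance. Lowering.

```bash
python3 -m handwheel '[[[1,0,0,-0.3,0],[1,0,0,-0.4,0],[1,0,0,-0.4,0],[1,0,0,-0.2,0],[1,0,0,-0.05,0],[1,0,0,0,0],[1,0,0,0,0]]]'|grep -E "pos|force"
python3 -m handwheel '[[[1,0,0,-0.04,0],[1,0,0,0,0],[1,0,0,0,0]]]'|grep -E "pos|force: \["
python3 -m handwheel '[[[1,0,0,-0.02,0],[1,0,0,0,0],[1,0,0,0,0]]]'|grep -E "pos|force: \["
```

```text
eef_pos: [520.9, -9.5, 10.1]
force: [0.7, -0.3, -0.4]
grip_force: 39.5
eef_pos: [520.4, -9.4, 7.4]
force: [-0.5, -0.5, 0.4]
eef_pos: [520.3, -9.4, 6.2]
force: [0.2, 0.2, -0.2]
```

```bash
python3 -m handwheel '[[[1,0,0,-0.02,0],[1,0,0,0,0],[1,0,0,0,0]]]'|grep -E "pos|force: \["
python3 -m handwheel '[[[1,0,0,-0.02,0],[1,0,0,0,0],[1,0,0,0,0]]]'|grep -E "pos|force: \["
```

```text
eef_pos: [520.4, -9.4, 5.7]
force: [-1.5, -0.3, 5.3]
eef_pos: [520.5, -9.4, 5.7]
force: [-6.7, 1.0, 17.4]
```

Standing on the bed. Releasing, rising, and going behind the plate with fingers shut.

```bash
python3 -m handwheel '[[[1,0,0,0.03,0],[0.1,0,0,0,0],[-0.2,0,0,0,0],[-1,0,0,0,0],[-1,0,0,0,0],[-1,0,0,0,0],[-1,0,0,0.2,0],[-1,0,0,0.5,0],[-1,0,0,0.7,0],[-1,0,0,0.7,0]]]' 
python3 -m handwheel '[[[-1,0,0,0.6,0],[1,-0.1,-0.5,0,0],[1,-0.12,-0.5,0,0],[1,-0.12,-0.5,0,0],[1,-0.12,-0.5,0,0],[1,-0.12,-0.52,0,0],[1,0,0,0,0],[1,0,0,0,0],[1,0,0,0,0]]]'
python3 - <<'E'
from meas import *
c=cap('top');im=c['img']
cv2.imwrite('pics/placed.png',up(im,195,320,185,265,6))
s=cap('scene')
h=cv2.cvtColor(s['img'],cv2.COLOR_BGR2HSV)
m=((h[...,0]>100)&(h[...,0]<130)&(h[...,1]>110)&(h[...,2]>50)).astype(np.uint8)
n,l,st,ce=cv2.connectedComponentsWithStats(m)
print([st[i].tolist() for i in range(1,n) if st[i,4]>20])
for u,v in ((249,223),(proj(c,[520.4,-10,62])[0])):
    x0,y0=int(u)-9,int(v)-11; a=up(im,x0,x0+19,y0,y0+23)
    hh=cv2.cvtColor(a,cv2.COLOR_BGR2HSV); m=((hh[...,1]<60)&(hh[...,2]>190)).astype(np.uint8)
    n_,l=cv2.connectedComponents(m); q=l[int((v-y0)*8),int((u-x0)*8)]
    print((u,v),rect3(c,(l==q).astype(np.uint8),62,(x0,y0),8))
E
```

```text
time_s: 15.95
eef_pos: [520.1, -9.4, 112.5]
ee_rot: [-0.0, 0.778, 0.628, -0.0]
force: [0.1, 0.7, -0.3]
grip_width: 1.0
grip_force: 0.0
time_s: 16.85
eef_pos: [491.4, -134.7, 141.0]
ee_rot: [0.0, 0.778, 0.629, 0.0]
force: [-0.0, -0.2, -0.1]
grip_width: -0.0
grip_force: 0.0
[[472, 0, 40, 61, 1265], [374, 157, 14, 11, 45], [238, 168, 12, 27, 226], [251, 168, 12, 28, 231], [172, 214, 27, 23, 510]]
(249, 223) ((526.0762939453125, 17.230762481689453), (20.151203155517578, 28.13755989074707), 77.50787353515625)
(np.float64(260.9425732219765), np.float64(224.6354687843121)) ((519.6612548828125, -11.00578498840332), (20.16856575012207, 27.83306121826172), 82.09676361083984)
```

View pics/placed.png

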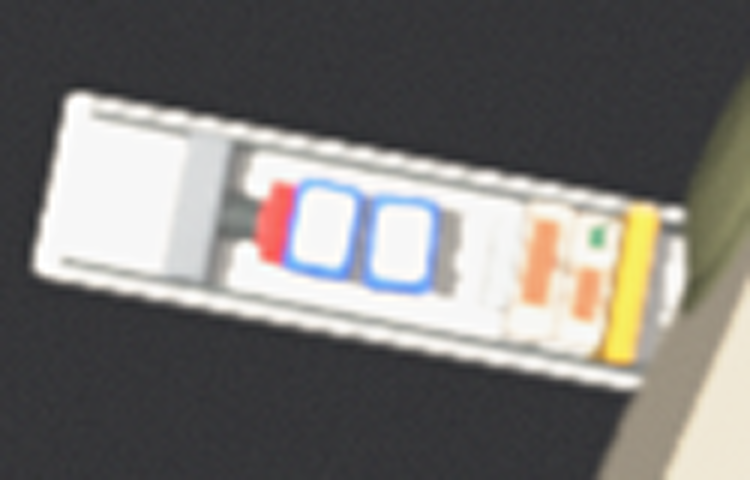

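Both spacers stand upright in line (crop (325,230) and (402,243)), red pad free, plate untouched. Descending behind the plate and approaching.

```bash
python3 -m handwheel '[[[1,0,0,-0.5,0],[1,0,0,-0.6,0],[1,0,0,-0.6,0],[1,0,0,-0.6,0],[1,0,0,-0.18,0],[1,0.042,0.196,0,0],[1,0.042,0.196,0,0],[1,0,0,0,0],[1,0,0,0,0]]]'|grep -E "pos|force: \["
python3 -m handwheel '[[[1,0.02,0.1,0,0],[1,0.02,0.1,0,0],[1,0.02,0.1,0,0],[1,0.02,0.1,0,0]]]'|grep -E "pos|force: \["
python3 - <<'E'
from meas import *
def yel(c):
    h=cv2.cvtColor(up(c['img'],195,205,185,195),cv2.COLOR_BGR2HSV)
c=cap('scene');h=cv2.cvtColor(c['img'],cv2.COLOR_BGR2HSV)
m=((h[...,0]>20)&(h[...,0]<32)&(h[...,1]>150)&(h[...,2]>110)).astype(np.uint8);m[:,300:]=0
n,l,st,ce=cv2.connectedComponentsWithStats(m);print([(st[i],ce[i]) for i in range(1,n) if st[i,4]>20])
E
```

```text
eef_pos: [496.2, -115.6, 17.8]
force: [0.0, 0.1, 1.2]
eef_pos: [499.8, -95.6, 16.8]
force: [0.6, -1.3, 0.7]
[(array([209, 159,   8,  36, 187], dtype=int32), array([212.38502674, 174.73796791]))]
```

```bash
for i in 1; do :; done
python3 -m handwheel '[[[1,0.012,0.06,0,0],[1,0.012,0.06,0,0],[1,0.012,0.06,0,0],[1,0,0,0,0],[1,0,0,0,0]]]'|grep -E "pos|force: \["
python3 -m handwheel '[[[1,0.01,0.04,0,0],[1,0.01,0.04,0,0],[1,0,0,0,0],[1,0,0,0,0]]]'|grep -E "pos|force: \["
python3 -m handwheel '[[[1,0.008,0.04,0,0],[1,0.008,0.04,0,0],[1,0,0,0,0],[1,0,0,0,0]]]'|grep -E "pos|force: \["
cat > look.py <<'E'
from meas import *
import sys
U=np.array([.2088,.978])
c=cap('top');im=c['img'];B=np.array([521.8,-1.1])
a=up(im,225,315,205,255);h=cv2.cvtColor(a,cv2.COLOR_BGR2HSV)
for n,m,z in (('yel',(h[...,0]>20)&(h[...,0]<32)&(h[...,1]>110)&(h[...,2]>140),77),('red',((h[...,0]>172)|(h[...,0]<6))&(h[...,1]>110)&(h[...,2]>120),43)):
    r=rect3(c,m.astype(np.uint8),z,(225,205),8);print(n,'along',round(float((np.array(r[0])-B)@U),1),np.round(r[1],1),round(r[2],1))
w=((h[...,0]>95)&(h[...,0]<130)&(h[...,1]>60)&(h[...,2]>80)).astype(np.uint8)
n,l,st,ce=cv2.connectedComponentsWithStats(w)
for i in range(1,n):
    if st[i,4]>300:
        X=ray(c,((st[i,0]+st[i,2]/2)/8-.5+225,(st[i,1]+st[i,3]/2)/8-.5+205),62);print('blue',st[i],round(float((X[:2]-B)@U),1))
p=[ctrl.sense() for _ in range(1)][0];print(p['eef_pos'],p['force'],(p['eef_pos'][:2]-B)@U)
cv2.imwrite('pics/now.png',a)
E
python3 look.py
```

```text
eef_pos: [501.2, -86.6, 16.6]
force: [-0.2, -0.1, -0.8]
eef_pos: [502.4, -82.7, 16.7]
force: [0.1, -0.1, 0.6]
eef_pos: [503.2, -78.7, 16.7]
force: [0.5, -0.9, 0.3]Traceback (most recent call last):
  File "look.py", line 7, in <module>
    r=rect3(c,m.astype(np.uint8),z,(225,205),8);print(n,'along',round(float((np.array(r[0])-B)@U),1),np.round(r[1],1),round(r[2],1))
  File "meas.py", line 5, in rect3
    k=max(cs,key=cv2.contourArea)[:,0]
      ~~~^^^^^^^^^^^^^^^^^^^^^^^^
ValueError: max() iterable argument is empty
```

```bash
cat > look.py <<'E'
from meas import *
U=np.array([.2088,.978]);c=cap('scene')
def st_(im):
    a=up(im,195,285,150,205);h=cv2.cvtColor(a,cv2.COLOR_BGR2HSV).astype(int);o=[]
    for n,m in (('yel',(h[...,0]>20)&(h[...,0]<32)&(h[...,1]>150)&(h[...,2]>110)),('blue',(h[...,0]>100)&(h[...,0]<130)&(h[...,1]>110)&(h[...,2]>50)),('red',((h[...,0]>172)|(h[...,0]<6))&(h[...,1]>130)&(h[...,2]>60))):
        k,l,s,ce=cv2.connectedComponentsWithStats(m.astype(np.uint8))
        o+=[(n,(s[i,:4]/8+[195,150,0,0]).round(1).tolist(),(ce[i]/8+[195,150]).round(1).tolist()) for i in range(1,k) if s[i,4]>400]
    return o
for x in (cv2.imread('pics/scene0.png'),c['img']): print(*st_(x),sep='\n');print()
print('px for 10mm along u at plate, pad',(proj(c,[502,-81.8,55])-proj(c,[499.9,-91.6,55])).round(2),(proj(c,[530,41.8,30])-proj(c,[527.9,32,30])).round(2))
E
python3 look.py
```

```text
('yel', [202.6, 157.9, 9.5, 36.9], [206.9, 174.3])
('blue', [251.0, 168.2, 12.0, 27.5], [256.5, 184.5])
('red', [262.2, 176.2, 5.4, 19.0], [264.6, 185.5])

('yel', [216.2, 158.8, 8.6, 36.9], [220.4, 176.1])
('blue', [241.9, 167.8, 22.8, 28.2], [252.6, 184.0])
('red', [263.2, 176.4, 5.2, 19.2], [265.6, 185.7])

px for 10mm along u at plate, pad [[4.35 0.27]] [[4.33 0.27]]
```

```bash
python3 -m handwheel '[[[1,0.008,0.04,0,0],[1,0,0,0,0],[1,0,0,0,0]]]'|grep -E "pos|force: \["; python3 look.py | sed -n 5,7p
python3 -m handwheel '[[[1,0.008,0.04,0,0],[1,0,0,0,0],[1,0,0,0,0]]]'|grep -E "pos|force: \["; python3 look.py | sed -n 5,7p
```

```text
eef_pos: [503.6, -77.0, 16.8]
force: [0.1, -4.1, 0.1]
('yel', [217.1, 158.9, 8.2, 36.9], [221.2, 175.8])
('blue', [242.9, 167.9, 22.5, 28.1], [253.4, 184.0])
('red', [264.0, 176.5, 5.4, 19.1], [266.4, 185.6])
eef_pos: [504.0, -75.1, 16.7]
force: [-1.1, -4.6, 0.7]
('yel', [218.0, 158.9, 8.5, 36.9], [222.0, 176.1])
('blue', [243.8, 167.9, 22.6, 28.1], [254.3, 184.0])
('red', [264.8, 176.8, 5.6, 18.9], [267.3, 185.7])
```

```bash
for k in 1; do python3 - <<'E'
from h import *
F=[]
for i in range(14):
    optics.capture('scene'); F.append(ctrl.sense()['force'])
F=np.array(F);print(F.mean(0),F.std(0)/14**.5, F@[.2088,.978])
E
done; python3 look.py | sed -n 5,7p
```

```text
('yel', [218.0, 158.9, 8.4, 36.9], [222.0, 175.9])
('blue', [243.8, 167.9, 22.6, 28.1], [254.3, 184.0])
('red', [264.8, 176.8, 5.6, 18.9], [267.3, 185.7])Traceback (most recent call last):
  File "<stdin>", line 5, in <module>
ValueError: matmul: Input operand 1 has a mismatch in its core dimension 0, with gufunc signature (n?,k),(k,m?)->(n?,m?) (size 2 is different from 3)
```

Run:
```python
from h import *
F=[]
for i in range(20):
    optics.capture('scene'); F.append(ctrl.sense()['force'])
F=np.array(F);f=F[:,:2]@[.2088,.978];print(F.mean(0),f.mean(),f.std(),ctrl.sense()['eef_pos'],ctrl.sense()['time_s'])
```

```text
[-0.57430529 -5.11465369  0.21485386] -5.122046256389007 0.49472598821298885 [503.98885292 -75.09519554  16.75549366] 22.15
```

```bash
python3 -m handwheel '[[[1,0.004,0.018,0,0],[1,0,0,0,0],[1,0,0,0,0],[1,0,0,0,0]]]'|grep -E "pos|force: \["; python3 look.py | sed -n 5,7p
python3 - <<'E'
from h import *
F=[]
for i in range(16):
    optics.capture('scene'); F.append(ctrl.sense()['force'])
F=np.array(F);f=F[:,:2]@[.2088,.978];print(f.mean(),ctrl.sense()['eef_pos'],ctrl.sense()['time_s'])
# bystanders and clamp vs. start
a=cv2.imread('pics/scene0.png').astype(int);b=optics.capture('scene')['img'].astype(int)
d=np.abs(a-b).max(2)
for n,(x0,x1,y0,y1) in dict(cup=(88,140,215,280),jar=(168,208,212,262),cam=(245,320,222,292),spAB=(368,400,150,212),pink=(255,275,140,170)).items(): print(n,(d[y0:y1,x0:x1]>50).sum())
E
```

```text
eef_pos: [504.1, -74.4, 16.7]
force: [-0.8, -7.0, 0.5]
('yel', [218.2, 158.9, 8.5, 36.9], [222.3, 176.1])
('blue', [243.9, 167.8, 22.8, 28.2], [254.6, 184.0])
('red', [265.2, 176.8, 5.2, 19.0], [267.5, 185.7])
-7.087656353645139 [504.1364693  -74.43446638  16.75894915] 23.4
cup 0
jar 0
cam 0
spAB 0
pink 5
```

Push is 7.1 N, less about 1.3 N of friction, so the pad is in by about 6 mm; the image shift gives 6 to 7 mm. The bystanders have not moved. Handing in.

```bash
python3 -c "
from rig import ctrl
print(ctrl.finish_job())"
```

```text
the job is handed in; nothing more can be done
None
```

I handed the job in at about 23 s: the zero button was pressed fully and came back up, one spacer was added to the gap, and the arm still holds the carriage with the red pad about 6 mm in (estimated from push force and image shift).

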